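Clamp the casting and hold the tilting cradle up on the lever jack

TASK

Press the hinged clamp strap down over the casting until the spring catch holds it shut. Then set the lever jack flat on the bench with its round saddle centred under the round lift pad of the cradle's tongue, and let go of it. Give the pump handle a full test stroke, let it come all the way up again, then press it fully down and finish while still holding it down, so that the jack alone carries the raised table; leave the things round about where they are.

Things in the scene. Friction and masses are not known exactly. Their poses are not given: they have to be found in the camera images.
- cradle: Tilting cradle, fixed to the bench: grey base plate 150 x 120 x 12 mm; aluminium tilting table (top 90 mm up) with a cast frame on it; a tongue 46 mm wide sticks out at its -x end to 58 mm beyond the base. Origin: under the base plate's centre. x: from the tongue towards the tilt hinge; z up. The jack goes under the tongue from the -x side, its x axis along the cradle's, handle pointing away.
- lift_pad (a point): Centre of the underside of the lift pad, a steel disc of 24 mm diameter under the tongue, 68 mm above the bench at rest (cradle x = -120 mm, y = 0). A steel collar with a small stud on top of the tongue marks the same place from above; the stud's top is 98 mm above the bench.
- table (a joint): Tilt of the table, rad: 0 resting, grows as the tongue is lifted (about 0.18 with the jack fully up). It sinks back by its own weight.
- strap_press (a point): Place to press on the clamp strap (steel, 40 mm wide, 6 mm thick), on a rib on its top face, 85 mm from its hinge axis and 35 mm short of its free end. Shut: 133 mm above the bench at cradle x = -5, y = +25 mm. Site axes: x along the hinge axis, y along the strap away from the hinge, z out of its top face. The catch beyond the strap's end stands 139 mm high, at cradle y = +59 mm and more.
- strap_hinge (a point): Middle of the strap's hinge axis, at cradle x = -5, y = -60 mm, 130 mm above the bench; the axis runs along cradle x. Shut, the strap lies level from here towards cradle +y.
- strap (a joint): Opening angle of the strap, rad: 0 shut, grows as it opens; a stiff hinge, so it stays where it is left. The catch's nose snaps over the strap's end in the last 0.1 rad or so: up to about 10 N at the pressing place, less before that. Pushed down to its stop at 0 it stays shut.
- jack_grip (a point): Place to grasp the loose lever jack (about 0.7 kg) from above: midway between the outer faces of its two grey cheeks, 46 mm apart across jack y, 60 mm long (jack x = -90 to -30 mm), 67 mm high; the point is at jack x = -65 mm, 45 mm above the underside. Axes = jack axes: x towards the saddle (x = 0), z up. Base plate: x = -150 to +30, y = -35 to +35 mm, 8 mm thick.
- saddle (a point): Centre of the top of the jack's saddle, a steel disc of 48 mm diameter; 58 mm above the jack's underside when down, so 10 mm under the lift pad when set; it rises 44 mm in a full stroke.
- handle_pad (a point): Centre of the top of the black pad (30 x 36 mm) at the end of the pump handle, which slopes up to -x between and above the cheeks; press it down here. Up: jack x = -137 mm, 100 mm above the bench; fully down: x = -144 mm, 43 mm. It swings about an axis along jack y at jack x = -40, z = 58 mm.
- handle (a joint): Pump handle, rad: 0 all the way up, 0.55 at its stop fully down. A spring (and the load) brings it up when it is let go: about 3 to 8 N at the pad. The saddle moves with it, 80 mm per rad, both ways.
- marker_c (a point): Paint marker lying on the bench, 136 x 14 x 15 mm; its centre. Leave it alone.
- micrometer_c (a point): Micrometer lying flat, 131 x 49 x 19 mm; its centre. Leave it alone.

How it is judged:
On the way, in this order (a step that is already met when the one before it is completed fails the run):
1. the strap is shut and the catch holds it, the robot off it (value of joint strap below 0.03 rad and contact force between the arm and strap below 0.3 N), for 0.2 s.
2. the jack stands flat and let go, saddle under the lift pad, handle up, strap still shut (value of joint strap below 0.03 rad and horizontal distance between saddle and lift_pad below 0.012 m and angle between jack_grip's own z axis and vertical below 0.05 rad and height (world z) of jack_grip below 0.05 m and contact force between the arm and jack below 0.3 N and value of joint handle below 0.06 rad), for 0.2 s.
3. test stroke: handle fully down, the jack lifting the table (horizontal distance between saddle and lift_pad below 0.012 m and value of joint handle above 0.47 rad and value of joint table above 0.1 rad and contact force between ram and table above 0.5 N and contact force between the arm and table below 0.5 N), for 0.1 s.
4. the handle is all the way up again and the table down (value of joint handle below 0.06 rad and value of joint table below 0.02 rad), for 0.1 s.
At the end, for the whole second after the job is handed in: Fingers hold the handle down (above 0.47 rad, over 1 N); saddle within 12 mm of the lift pad seen from above and bearing on it; table raised over 0.10 rad, arm not touching it; jack flat on the bench; strap shut (below 0.03 rad); bystanders moved less than 30 mm (all of step 3 and value of joint strap below 0.03 rad and angle between jack_grip's own z axis and vertical below 0.05 rad and height (world z) of jack_grip below 0.05 m and contact force between the fingers and handle above 1 N and velocity of joint handle below 0.1 rad/s); the arm keeps its last pose, push and grip.
It fails at once if a bystander is knocked away or over (distance of any of marker_c, micrometer_c from where it was at the start of the episode above 0.03 m).
It also fails if it takes over 67 s, if anything falls off the work surface, if the arm or the gripper's body presses on something with over 40 N, if the wrist force passes 120 N, or if a joint passes its speed limit or range.

ROBOT

A 6-joint arm with a two-finger parallel gripper is mounted at the origin on the work surface; the furniture and walls round the work are solid. World frame = base frame: x ahead of the robot, y to its left, z up, the work surface at z = 0. Lengths are in m, angles in rad, forces in N, time in s.
With the tool pointing down it reaches from about 0.35 to 0.775 m from the base axis. Payload 5.5 kg.
Tool frame: the origin (TCP) lies at the very end of the fingers, on their centre line; the grasp point (between the pads) lies 19 mm behind it; x points along the fingers, y is the direction in which the jaws open and shut, and the axes are right-handed (so a half turn about x gives the same grasp; the last joint's range is limited). The gripper opens to 85 mm and grips with 20 to 120 N. Pads are 22 mm wide; open, the fingers measure 114 mm over their backs; the gripper's body (76 mm by 85 mm) begins 54 mm behind the grasp point. The pads swing forward as they close: fully open they stand 13 mm farther back than shut.
Start: joints at [-0.14, 0.313, 0.046, 1.304, 0, 1.431], TCP at [0.575, -0, 0.231] pointing down, gripper open.
Joint ranges: [-2.76, 2.76], [-0.86, 1.69], [-1.03, 1.26], [-2.2, 2.34], [-1.47, 1.5], [-3.14, 3.14]. Speed limits (rad/s): [2.57, 2.57, 3.14, 3.14, 3.14, 3.14].

INTERFACE

Orientations are given as a unit quaternion [w, x, y, z].
In Python, from workcell import env gives the robot as it stands.
- The arm moves only by the tool drive_tool, never from a script. Its argument "plan" is a list that holds one entry, the list of rows, each a list of 7 numbers: the shift along the tool's x, y, z in cm, then the turn, a rotation vector about the tool's x, y, z in degrees, then the opening, from 0 (shut) to 1 (fully open). In form: [[[tx, ty, tz, wx, wy, wz, fingers], ...]]. A call has exactly 5 rows; each row shifts and turns the commanded pose from where the row before left it, along the tool's axes as they then stand; what a row does not reach is not made up. A row lasts 1/12 s, in which the tool goes at most 41.7 mm and 7.16 degrees, less where a joint would pass 70% of its speed; a pose out of reach is approached as far as the arm can. A call with a gripper value outside its range is refused whole. The fingers move at their own pace and stop on an object; "squeeze" is the grip in N (left out, the last holds). Time passes only in rows, so rows that do not move let the fingers close, or fill a call up. It gives the time, the measured TCP pose, the force and the opening at its end, in the units of the state.
- env.get_state(): the state, without advancing time (a new reading comes with each control period).
- env.read_camera(name): name is "scene" or "side" or "wrist"; returns the picture (384x512x3 uint8, red, green, blue); there is no depth.
- env.camera_model(name): a dict with "camera_matrix" (3x3 intrinsics, pixels), "camera_from_world" (4x4, takes a point from world to camera coordinates); the wrist camera has in their place "T_tool_cam" (4x4, takes a point from camera to tool coordinates, whose origin is the TCP and whose axes are the tool frame's). Camera axes: x right, y down, z forward; pixel columns grow to the right and rows downward; lengths in m; the calibration is good to about 2 mm. A picture is of the moment at which its call begins: read the wrist's pose just before it. camera_model takes no time and is no camera call.
- env.hand_in(): hands the job in, once; it reports no verdict.
The state is a dict: "clock": time; "joint_pos": joint angles; "qvel": joint speeds; "tau": joint torques, N m; "tcp_pos": TCP position; "orientation": TCP orientation; "wrist_force": force on the tool from outside, world axes, zero at the start; "ft_torque": the same for the moment, N m; "finger_gap": finger opening in m.
Only numpy, scipy, OpenCV 4.12 (cv2) and the standard library are available. Lean on these libraries where they do the work, as an engineer would, in place of code of your own. Each camera call takes 0.05 s, during which the arm holds its last target.

## Working session

There is one attempt and no reset: what is moved stays moved. The work goes in short steps, Python scripts to look and compute and a tool call to move; the robot and the scene stay as the last step left them, time stands still between calls to the robot, and variables do not carry over. Pictures are saved under pics/ and viewed, and the job is handed in when it is done.

Besides the shell and the picture viewer there is one more tool, called after ">>>" by a JSON object that holds its "fn" and its "kwargs". drive_tool: Moves the arm, as the interface text tells. Its arguments: {"type":"object","properties":{"plan":{"type":"array","items":{"type":"array","items":{"type":"array","items":{"type":"number"}}}},"squeeze":{"type":"number"}},"required":["plan"]}

```bash
ls; mkdir -p pics; python3 - <<'E'
from workcell import env
import cv2,json
print(env.get_state())
for n in ["scene","side","wrist"]:
    im=env.read_camera(n); cv2.imwrite(f"pics/{n}0.png",im[:,:,::-1])
    print(n,{k:(v.tolist() if hasattr(v,'tolist') else v) for k,v in env.camera_model(n).items()})
print(env.get_state()["clock"])
E
```

```text
pics
{'clock': 0.0, 'joint_pos': array([-1.39594567e-01,  3.14013925e-01,  4.49632669e-02,  1.30360351e+00,
       -3.47834206e-06,  1.43119006e+00]), 'qvel': array([-0.00318552,  0.00021203,  0.00173332, -0.00057646, -0.00050929,
        0.00097251]), 'tau': array([-2.90074182e-03, -4.80629075e+01,  2.98531097e+01,  1.95313990e-02,
       -3.83516899e-04, -4.27451073e-05]), 'tcp_pos': array([5.74479539e-01, 6.55704252e-05, 2.30394760e-01]), 'orientation': array([ 0.49947888,  0.49960056,  0.50052654, -0.50039315]), 'wrist_force': array([ 0.46654854, -0.68339077, -0.4233338 ]), 'ft_torque': array([-0.0105353 ,  0.03153717, -0.08376549]), 'finger_gap': 0.0852140408937434}
scene {'camera_matrix': [[397.5596277411469, 0.0, 264.263166250127], [0.0, 397.5596277411469, 188.26105116488904], [0.0, 0.0, 1.0]], 'camera_from_world': [[0.7049337736010333, -0.7091924272744728, 0.01069934265031509, -0.33926899009826966], [-0.5155355619567269, -0.5226834679314382, -0.6789882743531933, 0.31795616797038206], [0.4871257119005003, 0.47312587484485247, -0.734071145978184, 0.7048345364647551], [0.0, 0.0,
[... 195 characters left out ...]
2773989064137431, -0.0063729073184797, 0.44744899030352], [-0.17965236179001606, 0.6393771833197145, -0.7476107585859214, 0.16789151017553947], [0.21146109838573068, -0.7171099386918353, -0.6641065725460732, 1.0910240860806988], [0.0, 0.0, 0.0, 1.0]]}
wrist {'camera_matrix': [[282.03286919572645, 0.0, 256.4550013359215], [0.0, 282.03286919572645, 189.01860814192466], [0.0, 0.0, 1.0]], 'T_tool_cam': [[0.0007693322717783632, -0.31951706837211125, 0.9475802082920188, -0.14181665053018414], [0.9999994657248432, -0.0004084126085881604, -0.0009496047429562673, -0.0001320623604936788], [0.0006904186282967058, 0.9475804325850293, 0.3195165834570796, -0.08318582765894972], [0.0, 0.0, 0.0, 1.0]]}
0.15
```

View pics/scene0.png

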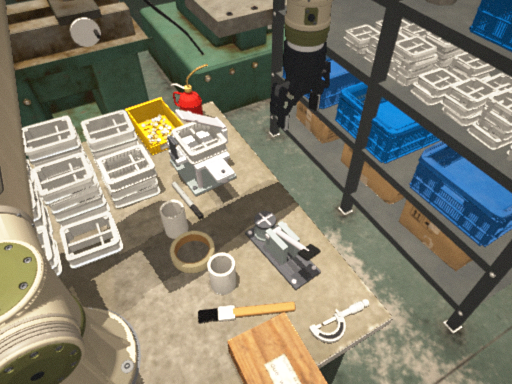

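View pics/side0.png

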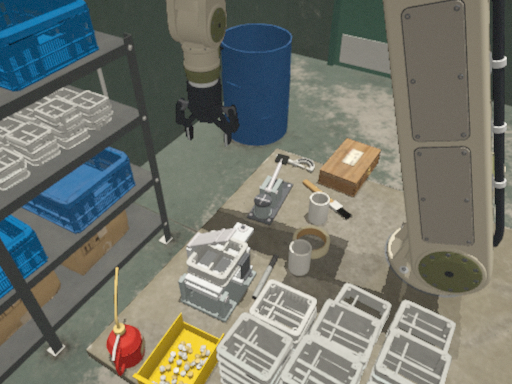

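View pics/wrist0.png

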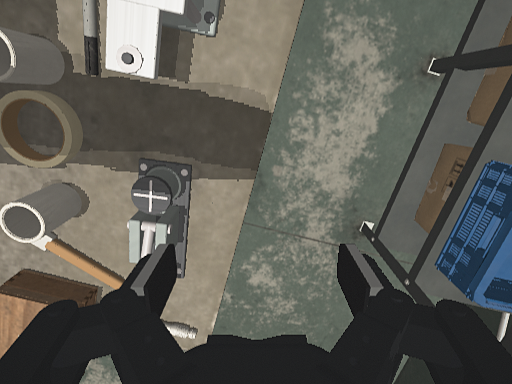

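The scene picture shows the cradle with its strap open near (200,150) and the jack near (285,245). The wrist picture shows the stud near (129,57) and the saddle near (151,196). Next I'll enlarge the crops.

```bash
cat > h.py <<'E'
import numpy as np, cv2
from scipy.spatial.transform import Rotation as Ro
from workcell import env
def Rq(q): return Ro.from_quat([q[1],q[2],q[3],q[0]]).as_matrix()
def cam(n,s=None):
    m=env.camera_model(n);K=np.array(m["camera_matrix"])
    if n=="wrist":
        T=np.eye(4);T[:3,:3]=Rq(s["orientation"]);T[:3,3]=s["tcp_pos"];M=T@np.array(m["T_tool_cam"])
    else: M=np.linalg.inv(np.array(m["camera_from_world"]))
    return K,M
def ray(c,p):
    K,M=c;d=M[:3,:3]@np.linalg.solve(K,[p[0],p[1],1.]);return M[:3,3],d/np.linalg.norm(d)
def onz(c,p,z):
    o,d=ray(c,p);return o+d*(z-o[2])/d[2]
def tri(c1,p1,c2,p2):
    o1,d1=ray(c1,p1);o2,d2=ray(c2,p2)
    A=np.stack([d1,-d2],1);t=np.linalg.lstsq(A,o2-o1,rcond=None)[0]
    a=o1+d1*t[0];b=o2+d2*t[1];return (a+b)/2,np.linalg.norm(a-b)
def proj(c,P):
    K,M=c;q=np.linalg.inv(M)@np.append(P,1);u=K@q[:3];return u[:2]/u[2]
def crop(im,x0,y0,x1,y1,k,name):
    c=cv2.resize(im[y0:y1,x0:x1],None,fx=k,fy=k,interpolation=cv2.INTER_CUBIC)
    cv2.imwrite(name,c)
np.set_printoptions(precision=4,suppress=True)
E
python3 - <<'E'
from h import *
import pickle
s=env.get_state();print(s["tcp_pos"],Rq(s["orientation"]))
pickle.dump(s,open("s0.pkl","wb"))
w=cv2.imread("pics/wrist0.png");crop(w,60,0,260,290,2,"pics/w0c.png")
sc=cv2.imread("pics/scene0.png");crop(sc,150,90,340,290,3,"pics/sc0c.png")
si=cv2.imread("pics/side0.png");crop(si,160,140,340,330,3,"pics/si0c.png")
c=cam("wrist",s);print(onz(c,(129,57),.098),onz(c,(151,196),.058))
print(onz(cam("scene"),(268,222),.058),onz(cam("scene"),(183,150),.098))
E
```

```text
[0.5746 0.     0.2306] [[-0.0013  1.     -0.0001]
 [ 0.0002 -0.0001 -1.    ]
 [-1.     -0.0013 -0.0002]]
[0.461  0.1144 0.098 ] [ 0.4487 -0.0315  0.058 ]
[ 0.4457 -0.0459  0.058 ] [0.4337 0.2286 0.098 ]
```

View pics/w0c.png

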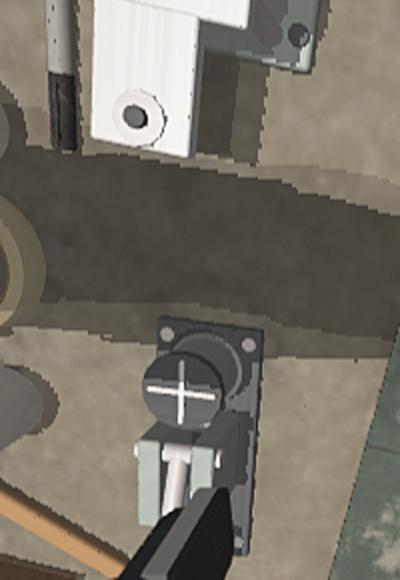

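View pics/sc0c.png

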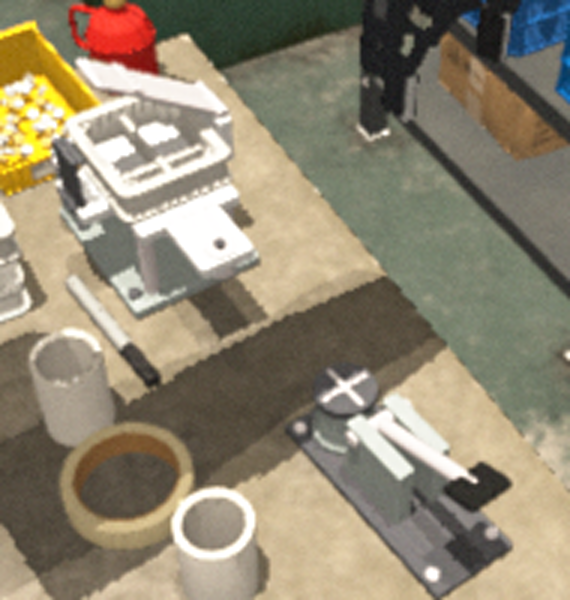

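View pics/si0c.png

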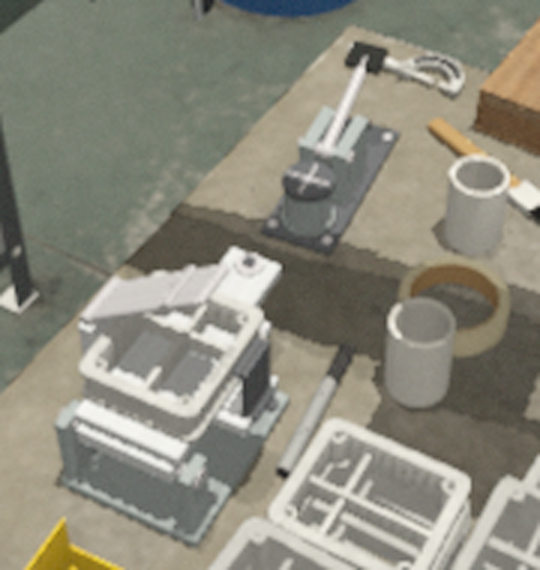

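```bash
python3 - <<'E'
from h import *
import pickle
s=pickle.load(open("s0.pkl","rb"))
W=cam("wrist",s);S=cam("scene");D=cam("side")
sc=lambda x,y:((x+.5)/3-.5+150,(y+.5)/3-.5+90)
sd=lambda x,y:((x+.5)/3-.5+160,(y+.5)/3-.5+140)
wc=lambda x,y:((x+.5)/2-.5+60,(y+.5)/2-.5)
print("stud",onz(W,wc(136,117),.098),onz(S,sc(220,243),.098),onz(D,sd(250,262),.098),tri(S,sc(220,243),D,sd(250,262)))
print("saddle",onz(W,wc(181,392),.058),onz(S,sc(346,388),.058),onz(D,sd(308,181),.058),tri(S,sc(346,388),D,sd(308,181)))
print("base corner R",onz(S,sc(259,258),.012),onz(W,wc(308,73),.012),"L",onz(S,sc(137,303),.012), "far side cam", onz(D,sd(62,475),.012),onz(D,sd(195,533),.012),onz(D,sd(286,400),.012))
print("tongue edges", [onz(W,wc(*p),.09) for p in[(92,137),(97,2),(190,157),(201,20)]])
print("jack plate corners wrist",[onz(W,wc(*p),.008) for p in[(160,318),(263,330),(247,555)]])
print("jack plate scene",[onz(S,sc(*p),.008) for p in[(289,425),(508,546),(440,590)]])
print("jack plate side",[onz(D,sd(*p),.008) for p in[(265,230),(330,245),(397,133)]])
print("handle pad tri",tri(S,sc(478,485),D,sd(366,56)))
E
```

```text
stud [0.4597 0.1134 0.098 ] [0.4555 0.1085 0.098 ] [0.4572 0.1145 0.098 ] (array([0.458 , 0.1114, 0.0944]), np.float64(0.0004882841394290979))
saddle [ 0.4479 -0.0312  0.058 ] [ 0.4469 -0.0355  0.058 ] [ 0.4487 -0.0312  0.058 ] (array([ 0.449 , -0.0339,  0.0552]), np.float64(0.0008505827609259315))
base corner R [0.5204 0.141  0.012 ] [0.5253 0.1456 0.012 ] L [0.4141 0.1729 0.012 ] far side cam [0.555  0.2883 0.012 ] [0.4416 0.308  0.012 ] [0.4108 0.1739 0.012 ]
tongue edges [array([0.4348, 0.1058, 0.09  ]), array([0.4462, 0.1596, 0.09  ]), array([0.4791, 0.0972, 0.09  ]), array([0.4904, 0.1528, 0.09  ])]
jack plate corners wrist [array([0.4201, 0.0025, 0.008 ]), array([ 0.4874, -0.0057,  0.008 ]), array([ 0.4621, -0.1816,  0.008 ])]
jack plate scene [array([ 0.4195, -0.0028,  0.008 ]), array([ 0.4563, -0.1865,  0.008 ]), array([ 0.3971, -0.1756,  0.008 ])]
jack plate side [array([ 0.483 , -0.0093,  0.008 ]), array([ 0.4211, -0.0069,  0.008 ]), array([ 0.3961, -0.1747,  0.008 ])]
handle pad tri (array([ 0.4294, -0.1719,  0.0979]), np.float64(0.0021531272585623303))
```

```bash
cat >> h.py <<'E'
def frame(p,tilt):  # origin at p, x axis tilted from world +y toward +x by tilt deg
    t=np.radians(tilt);T=np.eye(4);T[:2,0]=[np.sin(t),np.cos(t)];T[:2,1]=[-np.cos(t),np.sin(t)];T[:2,3]=p;return T
CR=frame([.484,.229],12.3)
def C(x,y,z): return (CR@[x/1000,y/1000,z/1000,1])[:3]
def strap(phi,r=85,h=3,x=-5): return C(x,-60+r*np.cos(phi)-h*np.sin(phi),130+r*np.sin(phi)+h*np.cos(phi))
E
python3 - <<'E'
from h import *
S=cam("scene");D=cam("side")
for n,c,(x0,y0) in(("scene",S,(150,90)),("side",D,(160,140))):
    im=cv2.imread(f"pics/{n}0.png")[y0:y0+200,x0:x0+190]
    im=cv2.resize(im,None,fx=4,fy=4,interpolation=cv2.INTER_CUBIC)
    pt=lambda P:tuple(int(v) for v in (proj(c,P)-[x0,y0])*4)
    for r in (-75,75):
        for q in(-60,60): cv2.circle(im,pt(C(r,q,12)),3,(0,0,255),-1)
    cv2.circle(im,pt(C(-5,-60,130)),4,(0,255,0),-1)
    for i,ph in enumerate(np.arange(0.2,1.7,.2)):
        col=(255,int(i*30),0)
        for x in(-25,15):cv2.circle(im,pt(strap(ph,120,3,x)),3,col,-1)
        cv2.putText(im,f"{ph:.1f}",pt(strap(ph,125,3,15)),0,.4,(0,0,255),1)
    cv2.imwrite(f"pics/ov_{n}.png",im[:600])
S0=cam("wrist",__import__("pickle").load(open("s0.pkl","rb")))
wc=lambda x,y:((x+.5)/2-.5+60,(y+.5)/2-.5)
print("marker",onz(S0,wc(62,148),.012), onz(S,(150+155/3,90+378/3),.01))
E
```

```text
marker [0.3773 0.1061 0.012 ] [0.3755 0.1011 0.01  ]
```

View pics/ov_scene.png

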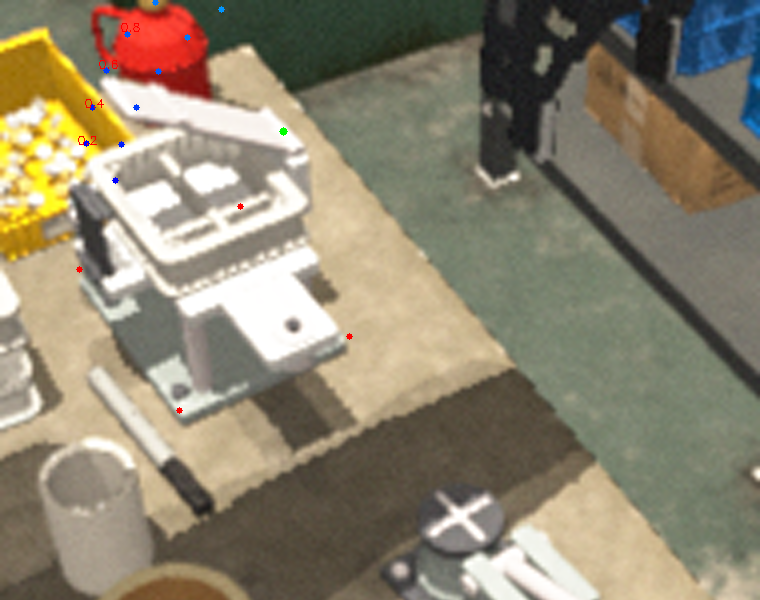

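View pics/ov_side.png

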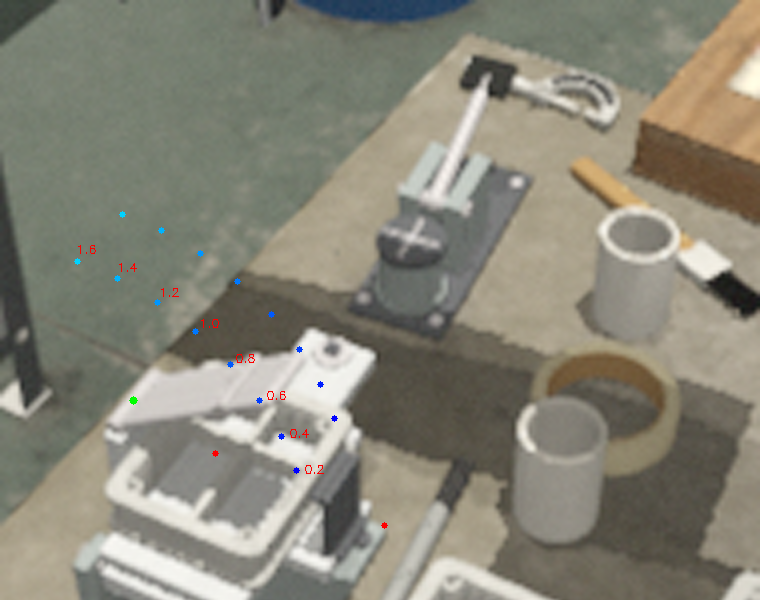

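Overlaying the fitted cradle on the pictures, the base corners and the hinge land within a few mm. The free end of the strap falls at an opening angle of about 0.6 rad. I'll move above the strap with the fingers shut.

>>> {"fn": "drive_tool", "kwargs": {"plan": [[[0, -1.6, -3.6, 0, 0, 0, 0], [0, -1.6, -3.6, 0, 0, 0, 0], [0, -1.6, -3.6, 0, 0, 0, 0], [0, -1.6, -3.6, 0, 0, 0, 0], [0, -1.6, -3.6, 0, 0, 0, 0]]], "squeeze": 30}}

```text
clock: 0.57
tcp_pos: [0.4939, 0.1812, 0.231]
orientation: [-0.5, -0.5, -0.5, 0.5]
wrist_force: [-0.2, 0.5, 0.1]
finger_gap: 0.0255
```

>>> {"fn": "drive_tool", "kwargs": {"plan": [[[0, -1.0, -2.3, 0, 0, 0, 0], [0, -1.0, -2.3, 0, 0, 0, 0], [0, 0, 0, 6, 0, 0, 0], [0, 0, 0, 6.3, 0, 0, 0], [0, 0, 0, 0, 0, 0, 0]]]}}

```text
clock: 0.98
tcp_pos: [0.4745, 0.2266, 0.2311]
orientation: [-0.443, -0.551, -0.443, 0.551]
wrist_force: [1.3, -0.0, 0.1]
finger_gap: -0.0
```

```bash
python3 - <<'E'
from h import *
s=env.get_state();print(s["clock"],s["tcp_pos"],Rq(s["orientation"]),s["finger_gap"])
for n in ["scene","side","wrist"]:
    im=env.read_camera(n)[:,:,::-1]; 
    cv2.imwrite(f"pics/{n}1.png",im)
sc=cv2.imread("pics/scene1.png");crop(sc,150,70,340,220,4,"pics/sc1c.png")
si=cv2.imread("pics/side1.png");crop(si,160,160,340,300,4,"pics/si1c.png")
print(np.linalg.inv(CR)@np.append(s["tcp_pos"],1))
E
```

```text
0.9833 [0.4745 0.2266 0.2311] [[-0.0004  0.9768 -0.2142]
 [-0.0001 -0.2142 -0.9768]
 [-1.     -0.0003  0.0002]] -2.6030373004014384e-05
[-0.0043  0.0088  0.2311  1.    ]
```

View pics/si1c.png

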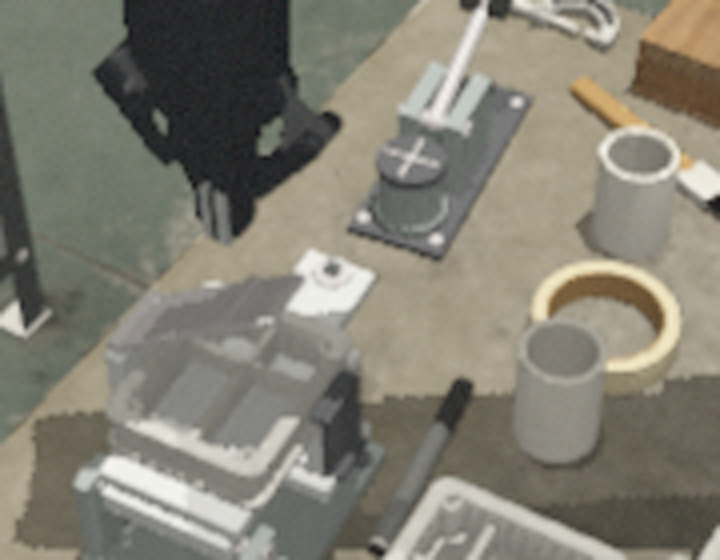

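View pics/wrist1.png

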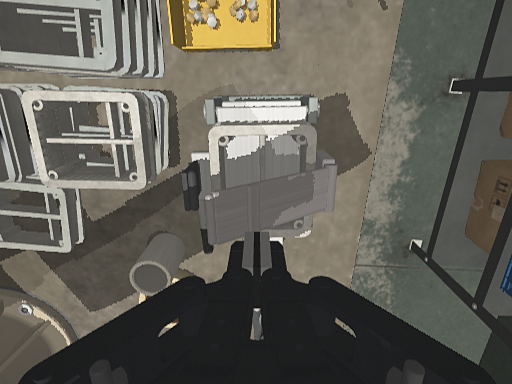

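View pics/sc1c.png

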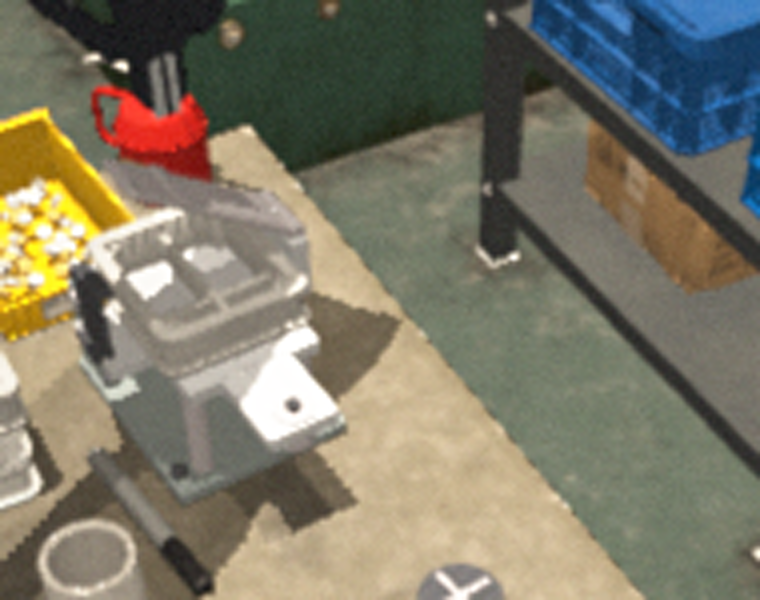

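The strap lies across the wrist view, with the hinge side near (335,185) and the free end near (207,225). The fingertips are above it and centred. I'll go down and follow the arc.

>>> {"fn": "drive_tool", "kwargs": {"plan": [[[1.2, 0, 0, 0, 0, 0, 0], [1.2, 0, 0, 0, 0, 0, 0], [1.2, 0, 0, 0, 0, 0, 0], [1.0, 0, 0, 0, 0, 0, 0], [0.4, -0.1, 0, 0, 0, 0, 0]]]}}

```text
clock: 1.55
tcp_pos: [0.4736, 0.2255, 0.1797]
orientation: [-0.443, -0.55, -0.444, 0.551]
wrist_force: [-0.5, -0.8, 1.1]
finger_gap: -0.0
```

>>> {"fn": "drive_tool", "kwargs": {"plan": [[[0.4, -0.2, 0, 0, 0, 0, 0], [0.4, -0.2, 0, 0, 0, 0, 0], [0.4, -0.2, 0, 0, 0, 0, 0], [0.4, -0.2, 0, 0, 0, 0, 0], [0.4, -0.2, 0, 0, 0, 0, 0]]]}}

```text
clock: 1.97
tcp_pos: [0.4644, 0.2285, 0.1613]
orientation: [0.444, 0.551, 0.443, -0.55]
wrist_force: [0.7, 0.5, -0.1]
finger_gap: -0.0001
```

>>> {"fn": "drive_tool", "kwargs": {"plan": [[[0.4, -0.1, 0, 0, 0, 0, 0], [0.4, -0.1, 0, 0, 0, 0, 0], [0.4, -0.1, 0, 0, 0, 0, 0], [0.4, -0.1, 0, 0, 0, 0, 0], [0.4, -0.1, 0, 0, 0, 0, 0]]]}}

```text
clock: 2.38
tcp_pos: [0.4595, 0.2294, 0.1409]
orientation: [0.444, 0.551, 0.443, -0.551]
wrist_force: [0.2, 0.3, 0.6]
finger_gap: -0.0
```

```bash
python3 - <<'E'
from h import *
s=env.get_state();print(s["wrist_force"],(np.linalg.inv(CR)@np.append(s["tcp_pos"],1))[:3])
si=env.read_camera("side")[:,:,::-1];crop(si,160,160,340,300,4,"pics/si2c.png")
E
```

```text
[0.2121 0.2802 0.6266] [-0.0048  0.024   0.1409]
```

View pics/si2c.png

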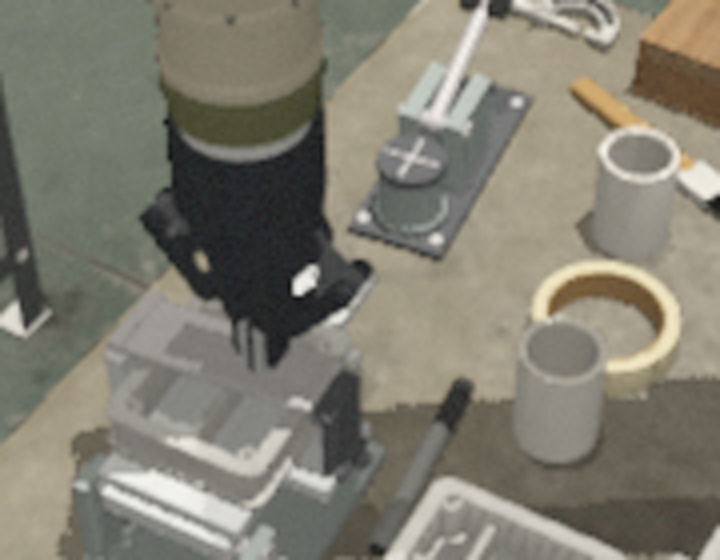

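The fingertips at (260,355) are on the strap, which is now nearly level. I'll press it through the catch.

>>> {"fn": "drive_tool", "kwargs": {"plan": [[[0.3, 0, 0, 0, 0, 0, 0], [0.3, 0, 0, 0, 0, 0, 0], [0.2, 0, 0, 0, 0, 0, 0], [0.2, 0, 0, 0, 0, 0, 0], [0, 0, 0, 0, 0, 0, 0]]]}}

```text
clock: 2.85
tcp_pos: [0.4592, 0.2295, 0.1326]
orientation: [0.444, 0.551, 0.444, -0.55]
wrist_force: [-5.0, -1.0, 10.7]
finger_gap: -0.0
```

>>> {"fn": "drive_tool", "kwargs": {"plan": [[[0.1, 0, 0, 0, 0, 0, 0], [0.1, 0, 0, 0, 0, 0, 0], [0, 0, 0, 0, 0, 0, 0], [0, 0, 0, 0, 0, 0, 0], [0, 0, 0, 0, 0, 0, 0]]]}}

```text
clock: 3.27
tcp_pos: [0.4593, 0.2295, 0.1323]
orientation: [0.444, 0.551, 0.443, -0.55]
wrist_force: [-9.1, -3.3, 23.0]
finger_gap: 0.0002
```

The strap is at its stop at 23 N. I'll back off and go to the jack.

>>> {"fn": "drive_tool", "kwargs": {"plan": [[[-2, 0, 0, 0, 0, 0, 0], [-4, 0, 0, 0, 0, 0, 0], [-4, 0, 0, 0, 0, 0, 0.7], [-1, 0.6, 3.9, 0, 0, 0, 0.7], [0, 0.6, 4, 0, 0, 0, 0.7]]]}}

```text
clock: 3.68
tcp_pos: [0.457, 0.1506, 0.2433]
orientation: [0.446, 0.552, 0.443, -0.547]
wrist_force: [0.6, -0.8, -0.6]
finger_gap: 0.0358
```

>>> {"fn": "drive_tool", "kwargs": {"plan": [[[0, 0.6, 4, 0, 0, 0, 0.7], [0, 0.6, 4, 0, 0, 0, 0.7], [0, 0.6, 4, 0, 0, 0, 0.7], [0, 0.6, 4, 0, 0, 0, 0.7], [0, 0.6, 4, -4.5, 0, 0, 0.7]]]}}

```text
clock: 4.1
tcp_pos: [0.4408, -0.054, 0.2394]
orientation: [0.465, 0.533, 0.465, -0.532]
wrist_force: [0.0, 0.9, -0.7]
finger_gap: 0.0599
```

```bash
python3 - <<'E'
from h import *
import pickle
s=env.get_state();print(s["clock"],s["tcp_pos"],s["finger_gap"],s["wrist_force"]);pickle.dump(s,open("s3.pkl","wb"))
for n in ["wrist","side","scene"]:
    im=env.read_camera(n)[:,:,::-1];cv2.imwrite(f"pics/{n}3.png",im)
crop(cv2.imread("pics/wrist3.png"),100,0,412,300,2,"pics/w3c.png")
crop(cv2.imread("pics/side3.png"),160,160,340,300,4,"pics/si3c.png")
E
```

```text
4.1 [ 0.4408 -0.054   0.2394] 0.059938444588312774 [ 0.0077  0.9109 -0.7063]
```

View pics/w3c.png

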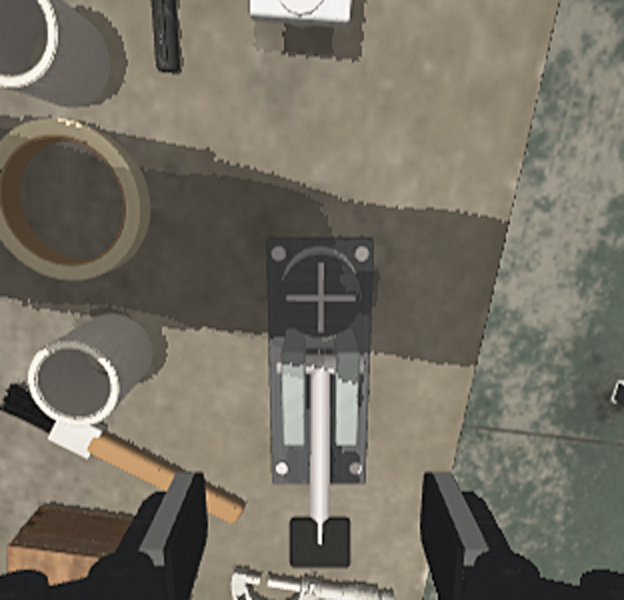

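View pics/si3c.png

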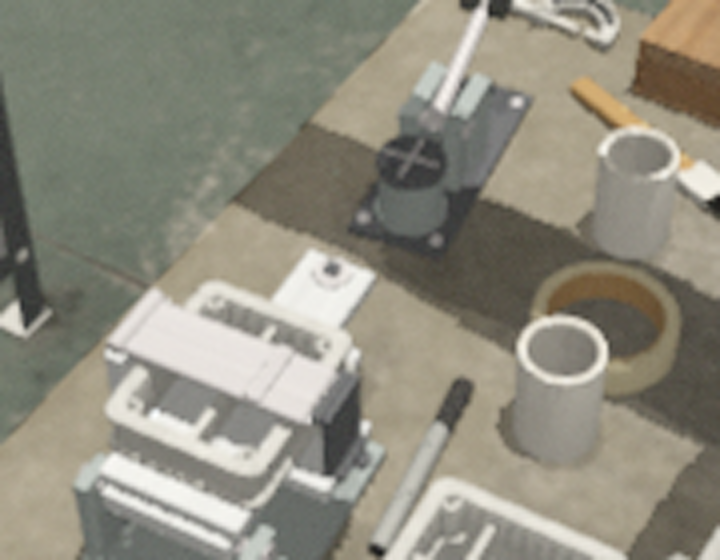

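The strap is level under the catch. The wrist view shows the saddle cross at crop (321,297), with the jack nearly parallel to the view. I'll measure it.

```bash
python3 - <<'E'
from h import *
import pickle
s=pickle.load(open("s3.pkl","rb"));W=cam("wrist",s);D=cam("side")
wc=lambda x,y:((x+.5)/2-.5+100,(y+.5)/2-.5)
sa=onz(W,wc(321,297),.058);print("saddle",sa)
for p in[(267,238),(373,238),(272,484),(366,484)]:print(onz(W,wc(*p),.008))
print("cheeks",[onz(W,wc(*p),.067) for p in [(282,445),(305,445),(335,445),(357,445)]])
print("pad",onz(W,wc(320,541),.10))
print("tongue end",[onz(W,wc(*p),.093) for p in [(250,19),(349,22)]])
im=cv2.imread("pics/side3.png");c=lambda x,y:((x+.5)/4-.5+160,(y+.5)/4-.5+160)
print("stud side",onz(D,c(333,268),.098), "saddle side",onz(D,c(414,158),.058))
E
```

```text
saddle [ 0.4479 -0.0311  0.058 ]
[0.4179 0.0023 0.008 ]
[ 0.4856 -0.0069  0.008 ]
[ 0.3928 -0.1744  0.008 ]
[ 0.4622 -0.1839  0.008 ]
cheeks [array([ 0.4124, -0.1166,  0.067 ]), array([ 0.4264, -0.1185,  0.067 ]), array([ 0.4446, -0.121 ,  0.067 ]), array([ 0.4579, -0.1228,  0.067 ])]
pad [ 0.429  -0.1652  0.1   ]
tongue end [array([0.4334, 0.1027, 0.093 ]), array([0.4768, 0.0956, 0.093 ])]
stud side [0.4578 0.1134 0.098 ] saddle side [ 0.4475 -0.0351  0.058 ]
```

>>> {"fn": "drive_tool", "kwargs": {"plan": [[[0, 0.4, 4.1, 0, 0, 0, 0.8], [4, 0, 0, 0, 0, 0, 0.8], [4, 0, 0, 0, 0, 0, 0.8], [2, 0, 0, 0, 0, 0, 0.8], [0, 0, 0, 0, 0, 0, 0.8]]]}}

```text
clock: 4.67
tcp_pos: [0.4361, -0.0909, 0.1348]
orientation: [-0.462, -0.531, -0.468, 0.534]
wrist_force: [-0.8, 0.7, 0.3]
finger_gap: 0.0684
```

```bash
python3 - <<'E'
from h import *
s=env.get_state();print(s["clock"],s["tcp_pos"],s["finger_gap"])
im=env.read_camera("wrist")[:,:,::-1];cv2.imwrite("pics/wrist4.png",im)
J=frame([.4479,-.0312],7.85);print((np.linalg.inv(J)@np.append(s["tcp_pos"],1))[:3])
E
```

```text
4.6667 [ 0.4361 -0.0909  0.1348] 0.06840029545508411
[-0.0607  0.0035  0.1348]
```

View pics/wrist4.png

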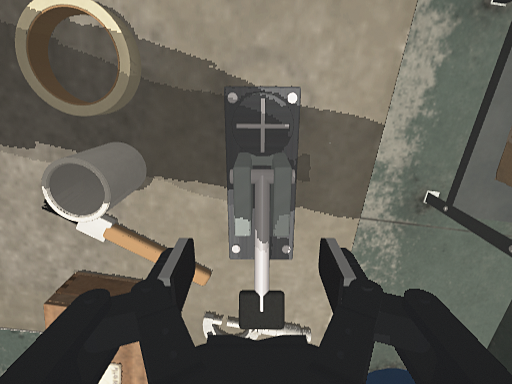

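The fingers straddle the jack, offset 3.5 mm to the left. I'll correct that while descending.

>>> {"fn": "drive_tool", "kwargs": {"plan": [[[2, 0.3, 0.4, 0, 0, 0, 0.8], [2.5, 0, 0, 0, 0, 0, 0.8], [2.5, 0, 0, 0, 0, 0, 0.8], [2.5, 0, 0, 0, 0, 0, 0.8], [1, 0, 0, 0, 0, 0, 0.8]]]}}

```text
clock: 5.13
tcp_pos: [0.4423, -0.0967, 0.0337]
orientation: [0.465, 0.533, 0.465, -0.532]
wrist_force: [-0.3, 0.3, -0.4]
finger_gap: 0.0682
```

```bash
python3 - <<'E'
from h import *
s=env.get_state();print(s["clock"],s["tcp_pos"],s["finger_gap"],Rq(s["orientation"]))
J=frame([.4479,-.0312],7.85);print((np.linalg.inv(J)@np.append(s["tcp_pos"],1))[:3])
E
```

```text
5.1333 [ 0.4423 -0.0967  0.0337] 0.06821258850421075 [[ 0.      0.9909 -0.1344]
 [ 0.0002 -0.1344 -0.9909]
 [-1.      0.     -0.0002]]
[-0.0657 -0.0034  0.0337]
```

>>> {"fn": "drive_tool", "kwargs": {"plan": [[[0.3, -0.3, 0, 0, 0, 0, 0.8], [0, 0, 0, 0, 0, 0, 0.8], [0, 0, 0, 0, 0, 0, 0.4], [0, 0, 0, 0, 0, 0, 0.2], [0, 0, 0, 0, 0, 0, 0.2]]], "squeeze": 60}}

```text
clock: 5.55
tcp_pos: [0.4401, -0.0976, 0.0332]
orientation: [0.466, 0.533, 0.464, -0.532]
wrist_force: [-0.5, 1.3, 4.5]
finger_gap: 0.0454
```

>>> {"fn": "drive_tool", "kwargs": {"plan": [[[0, 0, 0, 0, 0, 0, 0.2], [0, 0, 0, 0, 0, 0, 0.2], [0, 0, 0, 0, 0, 0, 0.2], [-0.2, 0, 0, 0, 0, 0, 0.2], [-0.2, 0, 0, 0, 0, 0, 0.2]]]}}

```text
clock: 5.97
tcp_pos: [0.4388, -0.0972, 0.0357]
orientation: [-0.465, -0.533, -0.465, 0.533]
wrist_force: [0.1, 0.3, -6.7]
finger_gap: 0.0452
```

```bash
python3 - <<'E'
from h import *
import pickle
s=env.get_state();print(s["clock"],s["tcp_pos"],s["finger_gap"],s["wrist_force"],Rq(s["orientation"]));pickle.dump(s,open("s5.pkl","wb"))
im=env.read_camera("wrist")[:,:,::-1];cv2.imwrite("pics/wrist5.png",im)
J=frame([.4479,-.0312],7.85);print((np.linalg.inv(J)@np.append(s["tcp_pos"],1))[:3])
im=env.read_camera("side")[:,:,::-1];crop(im,160,130,340,280,4,"pics/si5c.png")
E
```

```text
5.9667 [ 0.4388 -0.0972  0.0357] 0.045179221260978064 [ 0.114   0.3368 -6.7107] [[ 0.      0.9907 -0.1357]
 [-0.0002 -0.1357 -0.9907]
 [-1.      0.      0.0002]]
[-0.0667  0.      0.0357]
```

View pics/wrist5.png

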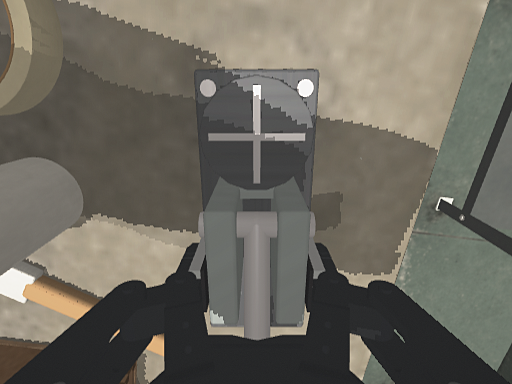

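View pics/si5c.png

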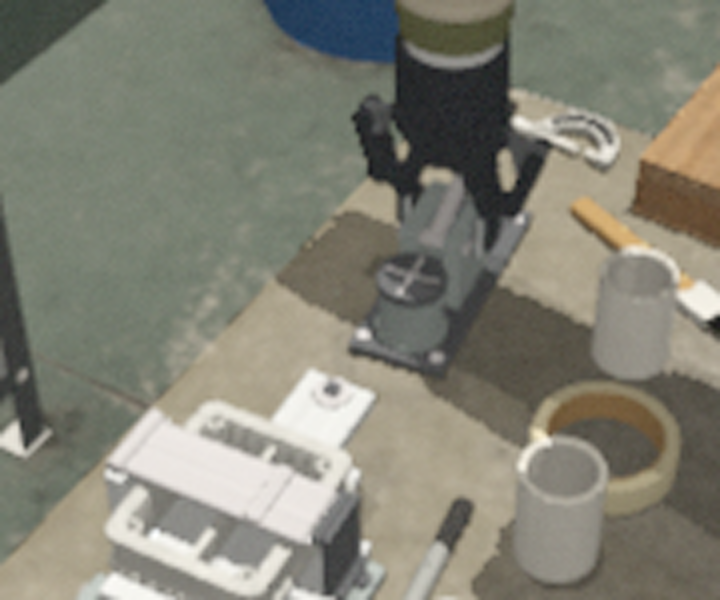

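The jack is gripped, with 6.7 N on the wrist and a 45 mm gap, and it is off the bench. I'll turn it 4.5° and carry it part of the way.

>>> {"fn": "drive_tool", "kwargs": {"plan": [[[-0.1, 0, 0, 2.2, 0, 0, 0.2], [0, 0, 0, 2.3, 0, 0, 0.2], [0, -0.5, -2.8, 0, 0, 0, 0.2], [0, -0.5, -2.8, 0, 0, 0, 0.2], [0, -0.5, -2.8, 0, 0, 0, 0.2]]]}}

```text
clock: 6.48
tcp_pos: [0.4417, -0.0114, 0.036]
orientation: [-0.443, -0.551, -0.443, 0.551]
wrist_force: [0.4, 1.4, -6.3]
finger_gap: 0.0451
```

>>> {"fn": "drive_tool", "kwargs": {"plan": [[[0, 0, 0, 0, 0, 0, 0.2], [0, 0, 0, 0, 0, 0, 0.2], [0, 0, 0, 0, 0, 0, 0.2], [0, 0, 0, 0, 0, 0, 0.2], [0, 0, 0, 0, 0, 0, 0.2]]]}}

```text
clock: 6.9
tcp_pos: [0.4422, -0.0128, 0.0363]
orientation: [-0.443, -0.551, -0.443, 0.551]
wrist_force: [-0.1, 0.4, -6.4]
finger_gap: 0.0453
```

```bash
python3 - <<'E'
from h import *
import pickle
s=env.get_state();print(s["clock"],s["tcp_pos"],s["finger_gap"],s["wrist_force"],Rq(s["orientation"]));pickle.dump(s,open("s6.pkl","wb"))
im=env.read_camera("wrist")[:,:,::-1];cv2.imwrite("pics/wrist6.png",im)
crop(im,156,0,356,240,3,"pics/w6c.png")
im=env.read_camera("side")[:,:,::-1];cv2.imwrite("pics/side6.png",im);crop(im,180,150,330,290,4,"pics/si6c.png")
E
```

```text
6.9 [ 0.4422 -0.0128  0.0363] 0.04526835085943249 [-0.0859  0.418  -6.4267] [[ 0.0001  0.9768 -0.2143]
 [-0.0002 -0.2143 -0.9768]
 [-1.      0.0001  0.0002]]
```

View pics/w6c.png

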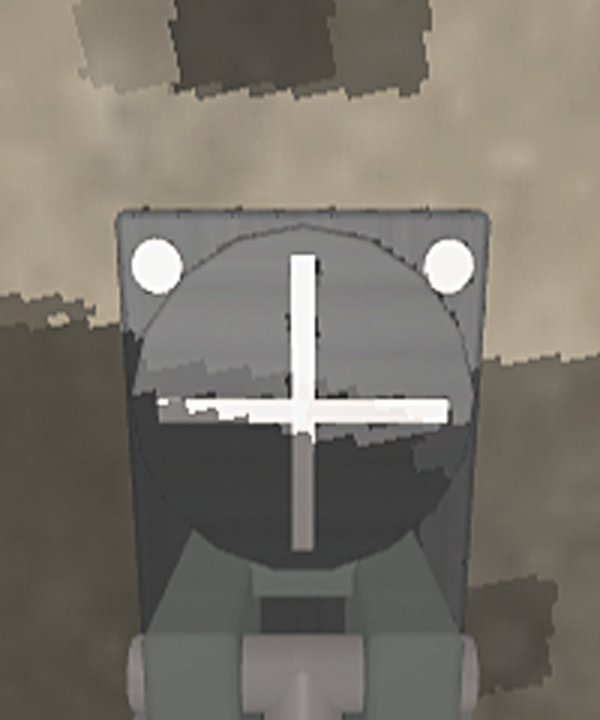

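View pics/si6c.png

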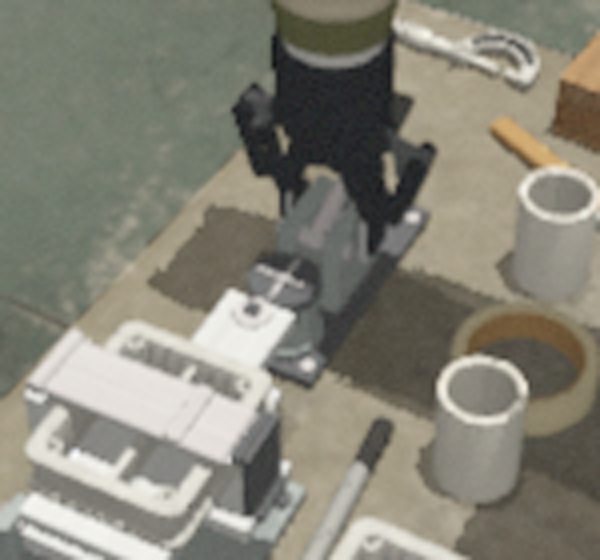

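```bash
python3 - <<'E'
from h import *
import pickle
s=pickle.load(open("s6.pkl","rb"));W=cam("wrist",s);D=cam("side")
p=((303+.5)/3-.5+156,(410+.5)/3-.5)
for z in(.0605,.0625):print("saddle",onz(W,p,z),np.linalg.norm(onz(W,p,z)[:2]-s["tcp_pos"][:2]))
c=lambda x,y:((x+.5)/4-.5+180,(y+.5)/4-.5+150)
a=onz(D,c(253,310),.098);b=onz(D,c(282,281),.0615);print(a,b)
cf=np.linalg.inv(CR)[:3,:3];print("delta saddle->stud cradle axes",cf@(a-b),"wrist", cf@(np.array([.459,.1128,.0])-onz(W,p,.0615)))
E
```

```text
saddle [0.4561 0.0523 0.0605] 0.06648418842637416
saddle [0.4562 0.0525 0.0625] 0.06676777559478848
[0.4573 0.115  0.098 ] [0.4581 0.0526 0.0615]
delta saddle->stud cradle axes [0.0608 0.014  0.0365] wrist [ 0.0596  0.0101 -0.0615]
```

>>> {"fn": "drive_tool", "kwargs": {"plan": [[[0, -0.3, -1.2, 0, 0, 0, 0.2], [0, -0.2, -1.2, 0, 0, 0, 0.2], [0, -0.2, -1.2, 0, 0, 0, 0.2], [0, -0.2, -1.2, 0, 0, 0, 0.2], [0, -0.2, -1.2, 0, 0, 0, 0.2]]]}}

```text
clock: 7.42
tcp_pos: [0.4443, 0.0489, 0.0363]
orientation: [0.443, 0.551, 0.443, -0.551]
wrist_force: [0.4, 0.4, -6.4]
finger_gap: 0.0452
```

>>> {"fn": "drive_tool", "kwargs": {"plan": [[[0, 0, 0, 0, 0, 0, 0.2], [0, 0, 0, 0, 0, 0, 0.2], [0, 0, 0, 0, 0, 0, 0.2], [0, 0, 0, 0, 0, 0, 0.2], [0, 0, 0, 0, 0, 0, 0.2]]]}}

```text
clock: 7.83
tcp_pos: [0.4442, 0.0483, 0.0363]
orientation: [-0.443, -0.551, -0.443, 0.551]
wrist_force: [-0.4, -0.5, -5.9]
finger_gap: 0.0453
```

```bash
python3 - <<'E'
from h import *
import pickle
s=env.get_state();print(s["clock"],s["tcp_pos"],s["finger_gap"],s["wrist_force"],Rq(s["orientation"]));pickle.dump(s,open("s7.pkl","wb"))
im=env.read_camera("wrist")[:,:,::-1];cv2.imwrite("pics/wrist7.png",im)
crop(im,156,0,356,240,3,"pics/w7c.png")
im=env.read_camera("side")[:,:,::-1];cv2.imwrite("pics/side7.png",im);crop(im,180,150,330,290,4,"pics/si7c.png")
im=env.read_camera("scene")[:,:,::-1];crop(im,170,90,320,230,4,"pics/sc7c.png")
E
```

```text
7.8333 [0.4442 0.0483 0.0363] 0.045271844817744766 [-0.378  -0.5288 -5.9416] [[ 0.0001  0.9768 -0.2141]
 [-0.0002 -0.2141 -0.9768]
 [-1.      0.0001  0.0002]]
```

View pics/w7c.png

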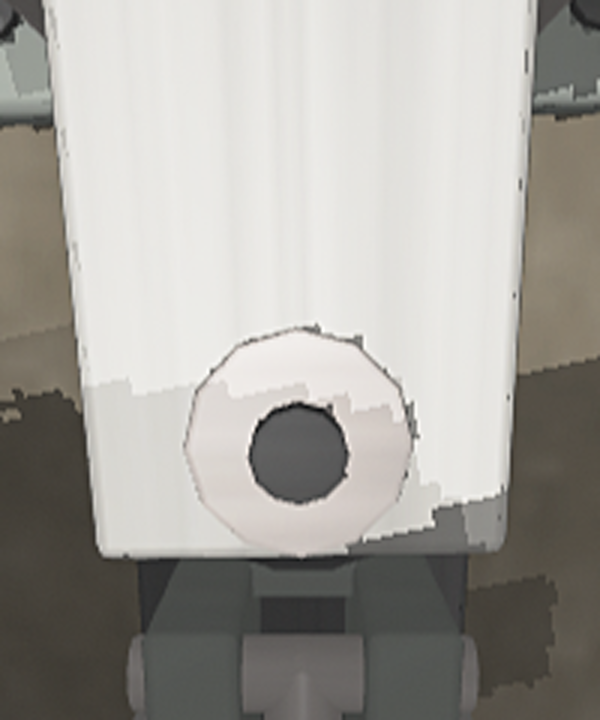

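View pics/si7c.png

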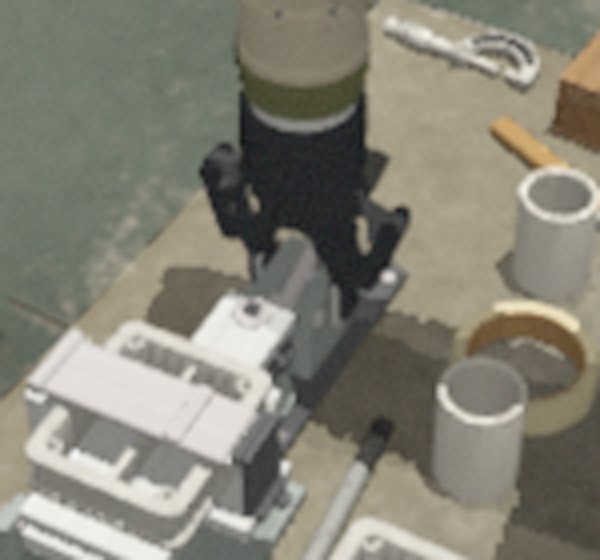

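View pics/sc7c.png

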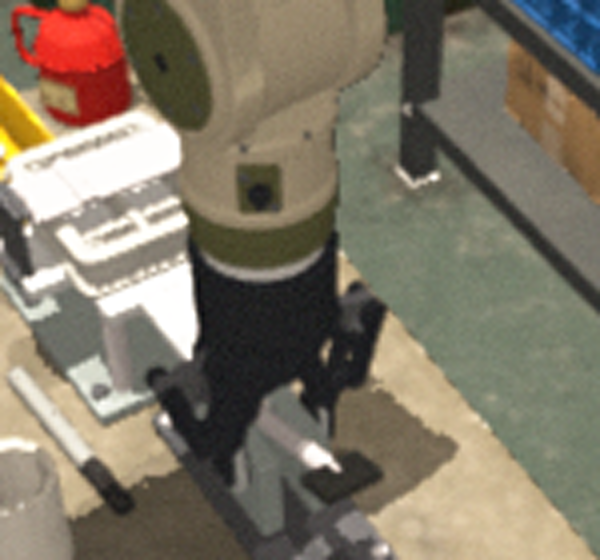

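```bash
python3 - <<'E'
from h import *
import pickle
s=pickle.load(open("s7.pkl","rb"));W=cam("wrist",s)
f=lambda x,y:((x+.5)/3-.5+156,(y+.5)/3-.5)
a=onz(W,f(298,453),.098);b=onz(W,f(303,410),.0615)
print(a,b,np.linalg.inv(CR)[:3,:3]@(a-b))
# jack yaw vs tongue: tongue edges
print([onz(W,f(*p),.093) for p in[(62,150),(97,520),(527,150),(507,520)]])
E
```

```text
[0.4579 0.1147 0.098 ] [0.4581 0.1135 0.0615] [0.0011 0.0005 0.0365]
[array([0.4427, 0.1455, 0.093 ]), array([0.4357, 0.1114, 0.093 ]), array([0.484 , 0.1364, 0.093 ]), array([0.4774, 0.1022, 0.093 ])]
```

The saddle is within 1.2 mm of the stud axis, so I'll set it down.

>>> {"fn": "drive_tool", "kwargs": {"plan": [[[0.2, 0, 0, 0, 0, 0, 0.2], [0.1, 0, 0, 0, 0, 0, 0.2], [0.1, 0, 0, 0, 0, 0, 0.2], [0.1, 0, 0, 0, 0, 0, 0.2], [0, 0, 0, 0, 0, 0, 0.2]]]}}

```text
clock: 8.4
tcp_pos: [0.4443, 0.0486, 0.0332]
orientation: [0.444, 0.551, 0.443, -0.551]
wrist_force: [-7.8, -3.7, 16.5]
finger_gap: 0.0453
```

>>> {"fn": "drive_tool", "kwargs": {"plan": [[[-0.1, 0, 0, 0, 0, 0, 0.2], [0, 0, 0, 0, 0, 0, 0.4], [0, 0, 0, 0, 0, 0, 0.7], [0, 0, 0, 0, 0, 0, 0.8], [0, 0, 0, 0, 0, 0, 0.8]]]}}

```text
clock: 8.82
tcp_pos: [0.4449, 0.049, 0.0325]
orientation: [0.444, 0.551, 0.443, -0.55]
wrist_force: [-0.3, -0.4, 0.1]
finger_gap: 0.0681
```

>>> {"fn": "drive_tool", "kwargs": {"plan": [[[0, 0, 0, 0, 0, 0, 0.8], [0, 0, 0, 0, 0, 0, 0.8], [-2, 0, 0, 0, 0, 0, 0.8], [-3, 0, 0, 0, 0, 0, 0.8], [-3, 0, 0, 0, 0, 0, 0.8]]]}}

```text
clock: 9.23
tcp_pos: [0.443, 0.0491, 0.1123]
orientation: [-0.443, -0.55, -0.444, 0.551]
wrist_force: [0.7, 0.5, -0.4]
finger_gap: 0.0685
```

```bash
python3 - <<'E'
from h import *
import pickle
s=env.get_state();print(s["clock"],s["tcp_pos"],s["finger_gap"],s["wrist_force"]);pickle.dump(s,open("s8.pkl","wb"))
im=env.read_camera("wrist")[:,:,::-1];cv2.imwrite("pics/wrist8.png",im)
im=env.read_camera("side")[:,:,::-1];cv2.imwrite("pics/side8.png",im);crop(im,180,150,330,290,4,"pics/si8c.png")
E
```

```text
9.2333 [0.443  0.0491 0.1123] 0.06849454211110821 [ 0.6679  0.5284 -0.355 ]
```

View pics/wrist8.png

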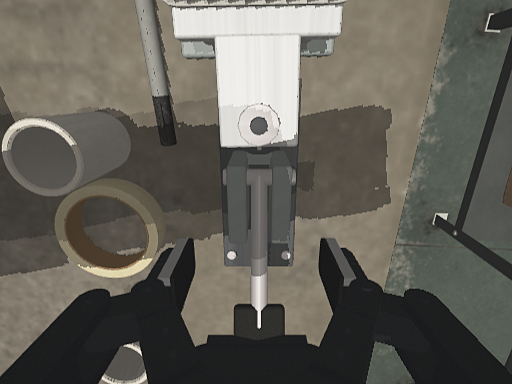

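View pics/si8c.png

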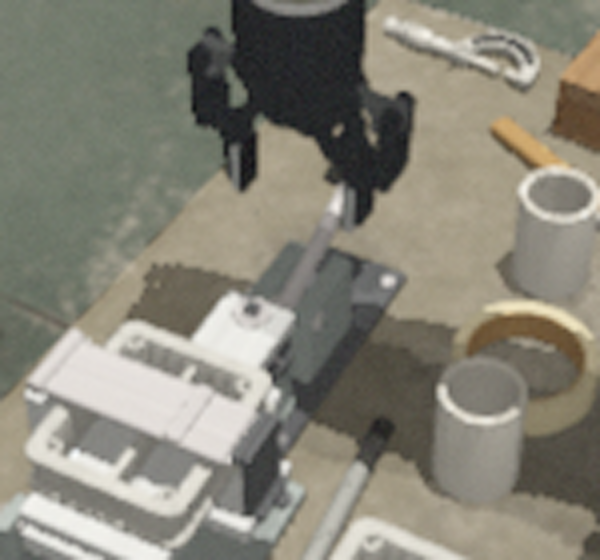

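The jack stands with its handle up and clear of the fingers. I'll shut the fingers and go above the pad.

>>> {"fn": "drive_tool", "kwargs": {"plan": [[[-2.5, 0, 0, 0, 0, 0, 0.8], [0, 0.1, 3.5, 0, 0, 0, 0], [0, 0, 3.6, 0, 0, 0, 0], [0, 0, 0, 0, 0, 0, 0], [0, 0, 0, 0, 0, 0, 0]]]}}

```text
clock: 9.75
tcp_pos: [0.4297, -0.022, 0.1369]
orientation: [-0.442, -0.552, -0.443, 0.552]
wrist_force: [-0.2, 0.3, 0.2]
finger_gap: 0.0197
```

>>> {"fn": "drive_tool", "kwargs": {"plan": [[[0, 0, 0, 0, 0, 0, 0], [0, 0, 0, 0, 0, 0, 0], [0, 0, 0, 0, 0, 0, 0], [0, 0, 0, 0, 0, 0, 0], [0, 0, 0, 0, 0, 0, 0]]]}}

```text
clock: 10.17
tcp_pos: [0.43, -0.0199, 0.1372]
orientation: [-0.444, -0.55, -0.444, 0.55]
wrist_force: [-0.2, 0.6, -0.5]
finger_gap: -0.0002
```

```bash
python3 - <<'E'
from h import *
s=env.get_state();print(s["clock"],s["tcp_pos"],s["finger_gap"],s["wrist_force"])
J=frame([.458,.1135],12.3);print((np.linalg.inv(J)@np.append(s["tcp_pos"],1))[:3])
im=env.read_camera("side")[:,:,::-1];crop(im,180,130,330,270,4,"pics/si9c.png")
im=env.read_camera("scene")[:,:,::-1];crop(im,170,110,320,250,4,"pics/sc9c.png")
E
```

```text
10.1667 [ 0.43   -0.0199  0.1372] -0.00023664897723216403 [-0.225   0.6388 -0.5192]
[-0.1363 -0.0011  0.1372]
```

View pics/si9c.png

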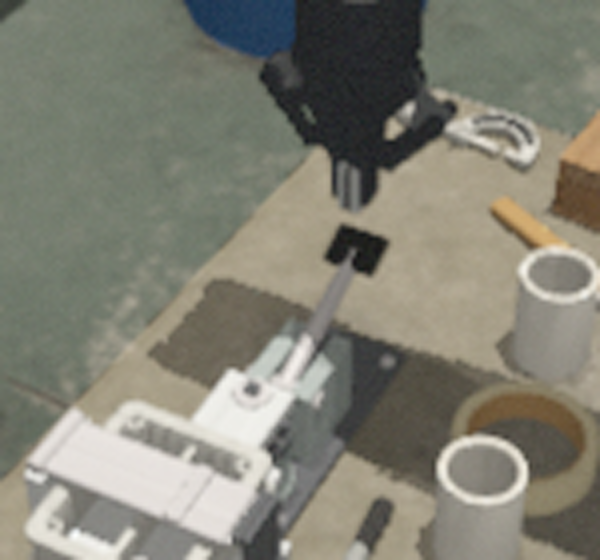

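View pics/sc9c.png

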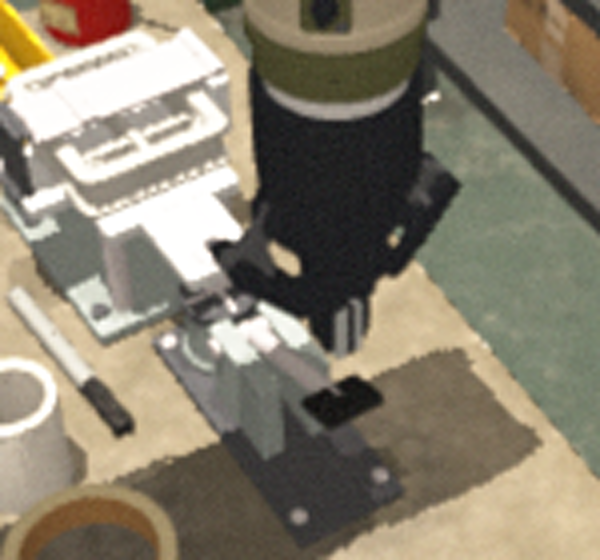

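The pad lies straight below the fingertips in both views. I'll start the test stroke.

>>> {"fn": "drive_tool", "kwargs": {"plan": [[[1.5, 0, 0.1, 0, 0, 0, 0], [1.5, 0, 0.1, 0, 0, 0, 0], [0.7, 0, 0.1, 0, 0, 0, 0], [0.6, 0, 0.2, 0, 0, 0, 0], [0.6, 0, 0.2, 0, 0, 0, 0]]]}}

```text
clock: 10.68
tcp_pos: [0.4284, -0.0271, 0.0882]
orientation: [0.443, 0.551, 0.444, -0.55]
wrist_force: [-1.8, 3.6, 5.6]
finger_gap: -0.0001
```

>>> {"fn": "drive_tool", "kwargs": {"plan": [[[0.7, 0, 0.2, 0, 0, 0, 0], [0.7, 0, 0.1, 0, 0, 0, 0], [0.7, 0, 0, 0, 0, 0, 0], [0.7, 0, 0, 0, 0, 0, 0], [0.7, 0, 0, 0, 0, 0, 0]]]}}

```text
clock: 11.1
tcp_pos: [0.4276, -0.0309, 0.0536]
orientation: [-0.444, -0.55, -0.443, 0.551]
wrist_force: [-3.9, -0.6, 9.3]
finger_gap: 0.0001
```

>>> {"fn": "drive_tool", "kwargs": {"plan": [[[0.6, 0, 0, 0, 0, 0, 0], [0.4, 0, 0, 0, 0, 0, 0], [0.1, 0, 0, 0, 0, 0, 0], [0, 0, 0, 0, 0, 0, 0], [0, 0, 0, 0, 0, 0, 0]]]}}

```text
clock: 11.52
tcp_pos: [0.4279, -0.0301, 0.0434]
orientation: [0.444, 0.551, 0.444, -0.55]
wrist_force: [-4.8, 2.0, 13.7]
finger_gap: -0.0001
```

```bash
python3 - <<'E'
from h import *
s=env.get_state();print(s["clock"],s["tcp_pos"],s["finger_gap"],s["wrist_force"])
J=frame([.458,.1135],12.3);print((np.linalg.inv(J)@np.append(s["tcp_pos"],1))[:3])
im=env.read_camera("side")[:,:,::-1];crop(im,180,130,330,270,4,"pics/si10c.png")
im=env.read_camera("scene")[:,:,::-1];crop(im,170,110,320,250,4,"pics/sc10c.png")
E
```

```text
11.5167 [ 0.4279 -0.0301  0.0434] -0.00010015280742519266 [-4.8377  2.0289 13.7255]
[-0.1468 -0.0012  0.0434]
```

View pics/si10c.png

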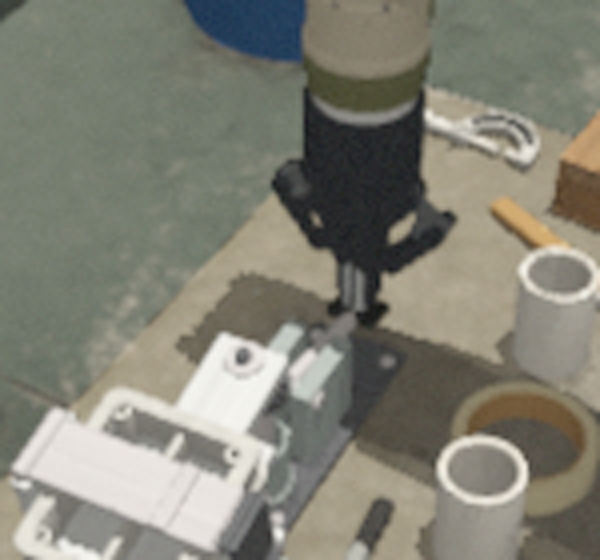

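View pics/sc10c.png

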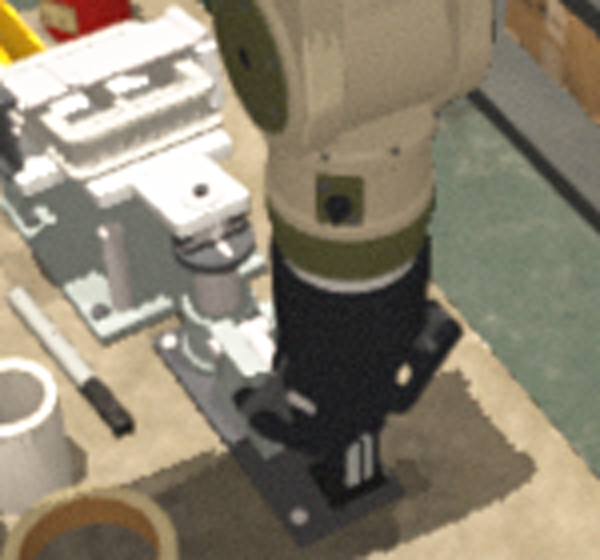

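The table is raised, with the saddle bearing on the pad at scene crop (212,240). I'll press a little further to be sure of the stop.

>>> {"fn": "drive_tool", "kwargs": {"plan": [[[0.1, 0, 0, 0, 0, 0, 0], [0.1, 0, 0, 0, 0, 0, 0], [0, 0, 0, 0, 0, 0, 0], [0, 0, 0, 0, 0, 0, 0], [0, 0, 0, 0, 0, 0, 0]]]}}

```text
clock: 12.03
tcp_pos: [0.428, -0.0301, 0.0426]
orientation: [0.444, 0.551, 0.444, -0.55]
wrist_force: [-8.0, 3.3, 27.6]
finger_gap: 0.0001
```

At the stop: the force rose to 27.6 N for under 1 mm of travel. Now I'll let the handle up.

>>> {"fn": "drive_tool", "kwargs": {"plan": [[[-0.8, 0, 0, 0, 0, 0, 0], [-0.8, 0, 0, 0, 0, 0, 0], [-0.8, 0, 0, 0, 0, 0, 0], [-0.8, 0, 0, 0, 0, 0, 0], [-0.8, 0, -0.1, 0, 0, 0, 0]]]}}

```text
clock: 12.45
tcp_pos: [0.428, -0.029, 0.0811]
orientation: [0.443, 0.551, 0.444, -0.55]
wrist_force: [-1.2, 3.5, 4.0]
finger_gap: -0.0002
```

>>> {"fn": "drive_tool", "kwargs": {"plan": [[[-0.8, 0, -0.2, 0, 0, 0, 0], [-0.8, 0, -0.2, 0, 0, 0, 0], [-0.8, 0, -0.2, 0, 0, 0, 0], [-1.5, 0, -0.2, 0, 0, 0, 0], [-1.5, 0, -0.1, 0, 0, 0, 0]]]}}

```text
clock: 12.87
tcp_pos: [0.4297, -0.0206, 0.1347]
orientation: [-0.444, -0.55, -0.444, 0.551]
wrist_force: [0.2, 0.3, -0.0]
finger_gap: 0.0004
```

>>> {"fn": "drive_tool", "kwargs": {"plan": [[[0, 0, 0, 0, 0, 0, 0], [0, 0, 0, 0, 0, 0, 0], [0, 0, 0, 0, 0, 0, 0], [0, 0, 0, 0, 0, 0, 0], [0, 0, 0, 0, 0, 0, 0]]]}}

```text
clock: 13.28
tcp_pos: [0.4293, -0.0206, 0.1334]
orientation: [-0.443, -0.55, -0.444, 0.551]
wrist_force: [-0.2, -0.3, -0.3]
finger_gap: 0.0002
```

```bash
python3 - <<'E'
from h import *
s=env.get_state();print(s["clock"],s["tcp_pos"],s["finger_gap"],s["wrist_force"])
J=frame([.458,.1135],12.3);print((np.linalg.inv(J)@np.append(s["tcp_pos"],1))[:3])
im=env.read_camera("side")[:,:,::-1];crop(im,180,130,330,270,4,"pics/si11c.png")
im=env.read_camera("scene")[:,:,::-1];crop(im,170,110,320,250,4,"pics/sc11c.png")
E
```

```text
13.2833 [ 0.4293 -0.0206  0.1334] 0.0001689262541774232 [-0.1799 -0.2903 -0.2808]
[-0.1371 -0.0006  0.1334]
```

View pics/si11c.png

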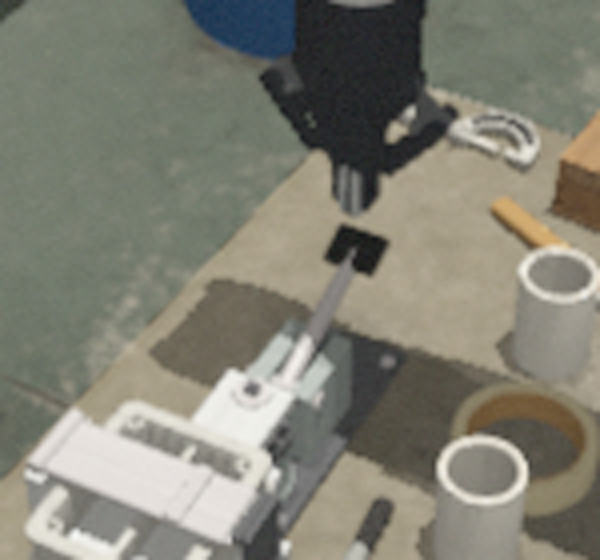

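View pics/sc11c.png

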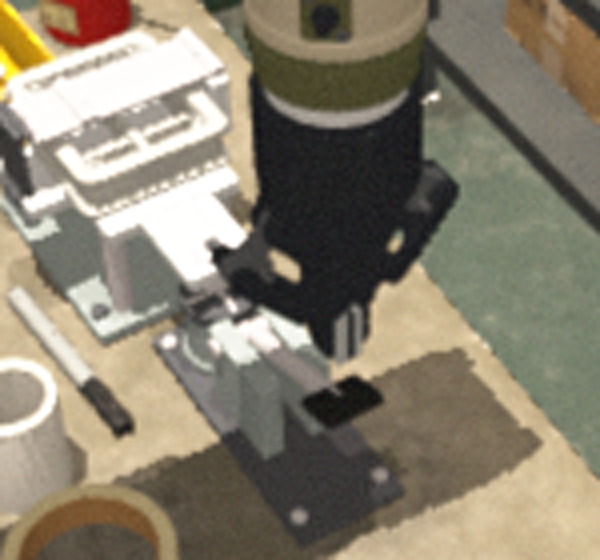

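The handle is fully up, the table is down and the jack hasn't moved. Now the final press.

>>> {"fn": "drive_tool", "kwargs": {"plan": [[[1.3, 0, 0.1, 0, 0, 0, 0], [1.3, 0, 0.1, 0, 0, 0, 0], [0.7, 0, 0.1, 0, 0, 0, 0], [0.6, 0, 0.2, 0, 0, 0, 0], [0.6, 0, 0.2, 0, 0, 0, 0]]]}}

```text
clock: 13.8
tcp_pos: [0.4282, -0.0274, 0.089]
orientation: [-0.443, -0.551, -0.444, 0.551]
wrist_force: [-2.1, 1.4, 7.8]
finger_gap: 0.0003
```

>>> {"fn": "drive_tool", "kwargs": {"plan": [[[0.7, 0, 0.2, 0, 0, 0, 0], [0.7, 0, 0, 0, 0, 0, 0], [0.7, 0, 0, 0, 0, 0, 0], [0.7, 0, 0, 0, 0, 0, 0], [0.7, 0, 0, 0, 0, 0, 0]]]}}

```text
clock: 14.22
tcp_pos: [0.4279, -0.0307, 0.0546]
orientation: [-0.444, -0.55, -0.443, 0.552]
wrist_force: [-4.2, -3.4, 8.3]
finger_gap: 0.0002
```

>>> {"fn": "drive_tool", "kwargs": {"plan": [[[0.6, 0, 0, 0, 0, 0, 0], [0.4, 0, 0, 0, 0, 0, 0], [0.2, 0, 0, 0, 0, 0, 0], [0, 0, 0, 0, 0, 0, 0], [0, 0, 0, 0, 0, 0, 0]]]}}

```text
clock: 14.63
tcp_pos: [0.4282, -0.0299, 0.0435]
orientation: [-0.444, -0.551, -0.443, 0.551]
wrist_force: [-4.0, -0.9, 15.0]
finger_gap: 0.0003
```

>>> {"fn": "drive_tool", "kwargs": {"plan": [[[0, 0, 0, 0, 0, 0, 0], [0, 0, 0, 0, 0, 0, 0], [0, 0, 0, 0, 0, 0, 0], [0, 0, 0, 0, 0, 0, 0], [0, 0, 0, 0, 0, 0, 0]]]}}

```text
clock: 15.05
tcp_pos: [0.4282, -0.0299, 0.0435]
orientation: [-0.444, -0.551, -0.443, 0.551]
wrist_force: [-5.2, -0.6, 14.7]
finger_gap: -0.0001
```

```bash
python3 - <<'E'
from h import *
s=env.get_state();print(s["clock"],s["tcp_pos"],s["finger_gap"],s["wrist_force"],abs(s["qvel"]).max())
im=env.read_camera("side")[:,:,::-1];crop(im,180,130,330,270,4,"pics/si12c.png")
im=env.read_camera("scene")[:,:,::-1];crop(im,170,110,320,250,4,"pics/sc12c.png")
E
```

```text
15.05 [ 0.4282 -0.0299  0.0435] -0.0001309316097750106 [-5.1567 -0.6118 14.6895] 0.0007440426127604485
```

View pics/si12c.png

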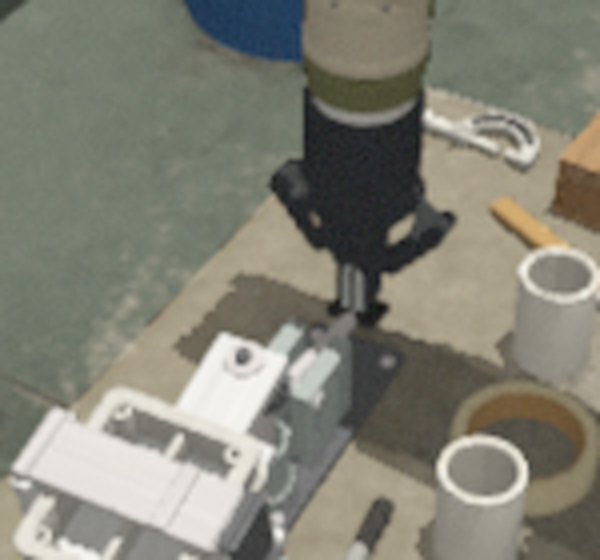

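View pics/sc12c.png

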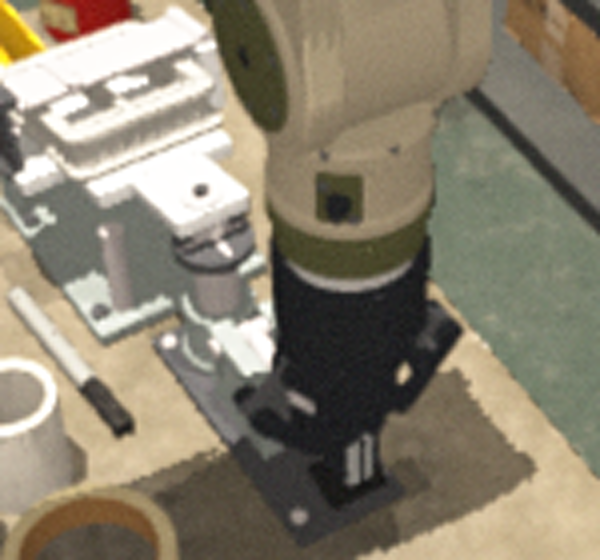

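```bash
python3 - <<'E'
from workcell import env
print(env.hand_in())
E
```

```text
the job is handed in; nothing more can be done
None
```

I did every step in order and handed the job in at about 15 s of the 67 s allowed. No verdict was reported.

- **Strap:** I pressed it down along its arc to its stop, reaching 23 N with no more travel. After I backed off, the pictures show it lying level with its end at the catch.
- **Jack:** I gripped it by the cheeks, turned it 4.5° and set it down under the tongue. Just before lowering, the wrist camera put the saddle 1.2 mm from the lift pad's axis. I let it go with the handle up.
- **Test stroke:** I pressed the handle to its stop, with the fingertips at 42.6 mm and 27.6 N. The table visibly rose on the saddle. I then let the handle all the way up, and the table came down with the jack still in place.
- **Final hold:** The fingers hold the handle down at 43.5 mm, at or close to the given 43 mm, with a steady push of about 15 N. The last pictures show the saddle bearing on the pad and the strap shut. The arm looks clear of the table, and the marker and micrometer look undisturbed.

**Disagreements:** The side and wrist cameras differed by 2–4 mm on the saddle and stud; I relied on the wrist camera. The joint angles were not measured directly. I judged them from the fingertip height, the force and the pictures.

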